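# Turn the bath ball's dish to the drying louvres

### The job

The bath ball still has a damp side, next to the red tab of its dish. Push the little drying cabinet's louvred door shut until its catch snaps home, so that the warm air comes out through the louvres; then pick the dish up by its arched handle, turn it a quarter turn so that the red tab points straight at the louvres, and finish holding it there, still, a few centimetres above the bench, its middle squarely in front of the middle of the shut door and about 14 cm from it. Keep the dish level and the ball in its middle all the while, and leave the other things where they stand.

Things in the scene. Friction and masses are not known exactly. Their poses are not given: they have to be found in the camera images.
- dryer: white drying cabinet standing fixed on the bench, 140 deep x 240 wide x 165 high; origin at the centre of its underside, its x axis points from its front into its depth (away from the robot), y to its left as seen by the robot. Its place and heading vary
- door (a joint): louvred door, hinged upright on the cabinet's left front edge (seen by the robot), 236 wide, 14 to 162 above the bench, 14 thick; 0 = shut, grows in rad as the right edge swings out to the robot; starts 0.6 to 1.1. Swings freely to about 0.08, where a ball catch resists with a few N; pushed past 0.03 it snaps in and stays at 0 (hard stop). A knob, 20 dia, stands 20 off it by the free edge, 45 up
- door_hinge (a point): point on the door's hinge line, 88 above the bench, in the plane of the door's inner face
- door_push (a point): point on the door's outer face, 206 from the hinge and 30 from the free edge, 130 above the bench: a good place to push. The point's x axis points through the door from its outer to its inner face
- louvre (a point): middle of the louvres on the outer face of the shut door, 90 above the bench, fixed to the cabinet (it does not swing with the door); axes as those of the cabinet
- dish: white round dished plate, 150 dia, 27 high at the rim, 0.3 kg, with an arched handle over it; origin at the centre of its underside, x axis towards the red tab, y along the arch. Its hollow is a shallow cone, 7 degrees steep, in which the ball settles at the middle. It starts standing on the bench with the tab roughly to the robot's right
- dish_grip (a point): centre of the wooden grip on top of the dish's arched handle, 108 above the dish's underside, straight above the dish's middle; the grip is 64 long (along the dish's y), 16 wide (x) and 18 high, and free all round; its underside is about 47 above the ball's top
- dish_tab (a point): the red tab, 22 x 22, on the dish's rim, 86 from the dish's middle along its x axis, 23 above its underside
- dish_mid (a point): middle of the dish's hollow, 8 above its underside
- ball_center (a point): centre of the loose yellow bath ball, 44 dia, 60 g, that lies in the dish's hollow
- oil_bottle: tall clear bottle of yellow oil with a white cap, 60 x 58 x 180, origin at the centre of its underside; leave alone
- mica_pot: small round pot with a white lid, 73 dia x 65, origin at the centre of its underside; leave alone
- soap_stamp: turned wooden soap stamp, 39 dia x 60, origin at the centre of its underside; leave alone
Things that resemble listed ones, but are neither listed nor needed, are in the scene too. Leave any blue look-alike of the dish alone.

How it is judged:
By the outcome, as a careful person would: the job done as asked, in the order asked, and still so for the second after the job is handed in, while the arm keeps its last pose, push and grip.
It also fails if it takes over 64 s, if anything falls off the work surface, if the arm or the gripper's body presses on something with over 40 N, if the wrist force passes 120 N, or if a joint passes its speed limit or range.

### The arm

A 6-joint arm with a two-finger parallel gripper is mounted at the origin on a cart in front of the work surface, level with it; the furniture and walls round the work are solid. World frame = base frame: x ahead of the robot, y to its left, z up, the work surface at z = 0. Lengths are in m, angles in rad, forces in N, time in s.
With the tool pointing down it reaches from about 0.275 to 0.725 m from the base axis. Payload 5.6 kg.
Tool frame: the origin (TCP) lies on the front face of the gripper's body, between the roots of the fingers; the fingertips stand 73 mm ahead of it and the grasp point (between the pads) lies 54 mm ahead of it (arm.tip_extent is the distance from the TCP to the fingertips, in m); z points along the fingers, y is the direction in which the jaws open and shut (so a half turn about z gives the same grasp; the last joint's range is limited). The gripper opens to 85 mm and grips with 20 to 120 N. Pads are 22 mm wide; open, the fingers measure 114 mm over their backs; the gripper's body (76 mm by 85 mm) begins 54 mm behind the grasp point. The pads swing forward as they close: fully open they stand 13 mm farther back than shut.
Start: joints at [-0.939, 0.255, 0.108, 0, -1.424, -0.285], TCP at [0.187, -0.517, 0.304] pointing down, gripper open.
Joint ranges: [-2.95, 2.95], [-1.21, 1.97], [-1.09, 1.5], [-2.87, 1.71], [-2.94, -0.07], [-3.05, 3.05]. Speed limits (rad/s): [2.57, 2.57, 3.14, 3.14, 3.14, 3.14].

### API

Orientations are given as a unit quaternion [x, y, z, w].
In Python, from bench import sensors, capture, camera_params, ticket, arm gives the robot as it stands.
- The arm moves only by the tool drive_tool, never from a script. Its argument "moves" is a list of rows, each a list of 6 numbers: the shift along the tool's x, y, z in mm, then the turn, a rotation vector about the tool's x, y, z in rad. A call has 1 to 20 rows; each row shifts and turns the pose as measured when the row begins, along the tool's axes as they then stand; what a row does not reach is not made up. A row lasts 1/10 s, in which the tool goes at most 50 mm and 8.59 degrees, less where a joint would pass 70% of its speed; a pose out of reach is approached as far as the arm can. A call with a gripper value outside its range is refused whole. "grip" is the closure, from 0 (fully open) to 1 (shut), set as the call begins (left out, the last holds). The fingers move at their own pace and stop on an object; "force" is the grip in N (left out, the last holds). Time passes only in rows, so rows that do not move let the fingers close. It gives the time, the measured TCP pose, the force and the opening at its end, in the units of the state.
- sensors.state(): the state, without advancing time (a new reading comes with each control period).
- capture(name): name is "scene" or "top" or "wrist"; returns the picture (384x512x3 uint8, red, green, blue); there is no depth.
- camera_params(name): a dict with "mtx" (3x3 intrinsics, pixels), "k1" (the pictures are not rectified: a ray, as slopes to the right and down, at radius r is drawn at 1 + k1 r^2 times it, then the intrinsics apply), "rvec" (rotation vector, rad) and "tvec" (3), from world to camera coordinates, as OpenCV has them; the wrist camera has in their place "hand_eye" (4x4, takes a point from camera to tool coordinates, whose origin is the TCP and whose axes are the flange's). Camera axes: x right, y down, z forward; pixel columns grow to the right and rows downward; lengths in m; the calibration is good to about 2 mm. A picture is of the moment at which its call begins: read the wrist's pose just before it. camera_params takes no time and is no camera call.
- ticket.hand_in(): hands the job in, once; it reports no verdict.
The state is a dict: "time_s": time; "joints": joint angles; "dq": joint speeds; "effort": joint torques, N m; "eef_pos": TCP position; "eef_rot": TCP orientation; "wrist_force": force on the tool from outside, world axes, zero at the start; "wrist_torque": the same for the moment, N m; "grip_width": finger opening in m.
Only numpy, scipy, OpenCV 4.12 (cv2) and the standard library are available. Lean on these libraries where they do the work, as an engineer would, in place of code of your own. Each camera call takes 0.05 s, during which the arm holds its last target.

## Working session

There is one attempt and no reset: what is moved stays moved. The work goes in short steps, Python scripts to look and compute and a tool call to move; the robot and the scene stay as the last step left them, time stands still between calls to the robot, and variables do not carry over. Pictures are saved under pics/ and viewed, and the job is handed in when it is done.

Besides the shell and the picture viewer there is one more tool, called after "Emit:" as name(argument=value, ...), one argument or row to a line, values as JSON. drive_tool: Moves the arm, as the interface text tells. Its arguments: {"type":"object","properties":{"moves":{"type":"array"},"grip":{"type":"number"},"force":{"type":"number"}},"required":["moves"]}

```bash
ls; mkdir -p pics; cat > h.py <<'E'
import numpy as np, cv2, json
from scipy.spatial.transform import Rotation as R
from bench import sensors, capture, camera_params, ticket, arm
def save(name,img,scale=1):
    im=cv2.cvtColor(img,cv2.COLOR_RGB2BGR)
    if scale!=1: im=cv2.resize(im,None,fx=scale,fy=scale,interpolation=cv2.INTER_CUBIC)
    cv2.imwrite('pics/'+name+'.png',im)
def cam(name,st=None):
    p=camera_params(name);K=np.array(p['mtx']);k1=p['k1']
    if name=='wrist':
        H=np.array(p['hand_eye']);T=np.eye(4);T[:3,:3]=R.from_quat(st['eef_rot']).as_matrix();T[:3,3]=st['eef_pos']
        M=T@H;return K,k1,M[:3,:3],M[:3,3]
    Rm=cv2.Rodrigues(np.array(p['rvec'],float))[0];t=np.array(p['tvec'],float).ravel()
    return K,k1,Rm.T,-Rm.T@t
def rays(c,px):
    K,k1,Rw,o=c
    px=np.atleast_2d(np.array(px,float))
    u=cv2.undistortPoints(px[:,None,:],K,np.array([k1,0,0,0,0.]))[:,0]
    d=np.c_[u,np.ones(len(u))]@Rw.T
    return o,d/np.linalg.norm(d,axis=1)[:,None]
def onz(c,px,z):
    o,d=rays(c,px);return o+d*((z-o[2])/d[:,2])[:,None]
def tri(cs,pxs):
    A=np.zeros((3,3));b=np.zeros(3);L=[]
    for c,p in zip(cs,pxs):
        o,d=rays(c,p);d=d[0];P=np.eye(3)-np.outer(d,d);A+=P;b+=P@o;L.append((P,o))
    x=np.linalg.solve(A,b);return x,[np.linalg.norm(P@(x-o)) for P,o in L]
def proj(c,X):
    K,k1,Rw,o=c;X=np.atleast_2d(X)
    q=(X-o)@Rw
    return cv2.projectPoints(q[:,None,:],np.zeros(3),np.zeros(3),K,np.array([k1,0,0,0,0.]))[0][:,0]
E
python3 - <<'E'
from h import *
s=sensors.state();print(s)
for n in ['scene','top','wrist']:
    s=sensors.state();im=capture(n);np.save('pics/'+n+'0.npy',im);save(n+'0',im,1.5)
    c=cam(n,s);print(n,c[3],c[2][:,2],c[0][0,0],c[1])
E
```

```text
pics
{'time_s': 0.0, 'joints': array([-9.39419499e-01,  2.55758102e-01,  1.06999200e-01, -4.67666928e-04,
       -1.42390565e+00, -2.84611859e-01]), 'dq': array([-0.00143178,  0.00035674, -0.0020606 , -0.00074849,  0.00032406,
        0.00047193]), 'effort': array([-3.99780853e-03, -3.86625373e+01,  2.37927675e+01,  5.36518112e+00,
       -6.25089378e-03, -1.15194680e-07]), 'eef_pos': array([ 0.18686282, -0.51690159,  0.30298878]), 'eef_rot': array([-1.72481096e-01,  9.85012358e-01,  9.40106606e-04, -2.05570854e-04]), 'wrist_force': array([0.06977218, 0.29049522, 0.26624641]), 'wrist_torque': array([ 0.00115382, -0.01297296,  0.02635282]), 'grip_width': 0.08524430450009407}
scene [-0.1957257   0.99346269  0.74913773] [ 0.51690164 -0.72596794 -0.45363338] 462.69519161688606 -0.1905108430047676
top [ 0.30864352 -0.06782695  1.61574109] [ 0.16562138  0.016908   -0.98604446] 497.4229496295782 -0.18157985899543924
wrist [ 0.11024506 -0.5444359   0.37416365] [ 0.29675935  0.10780956 -0.94884719] 305.9605468349834 -0.020909115424881462
```

View pics/scene0.png

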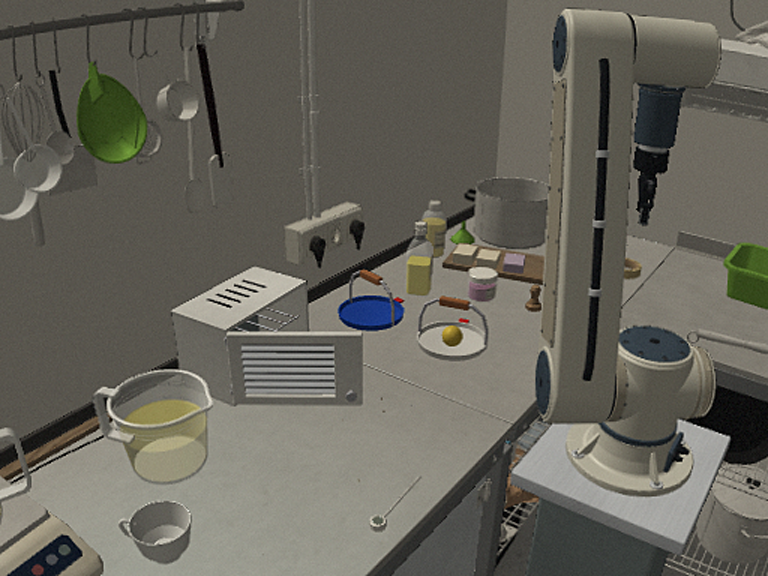

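View pics/top0.png

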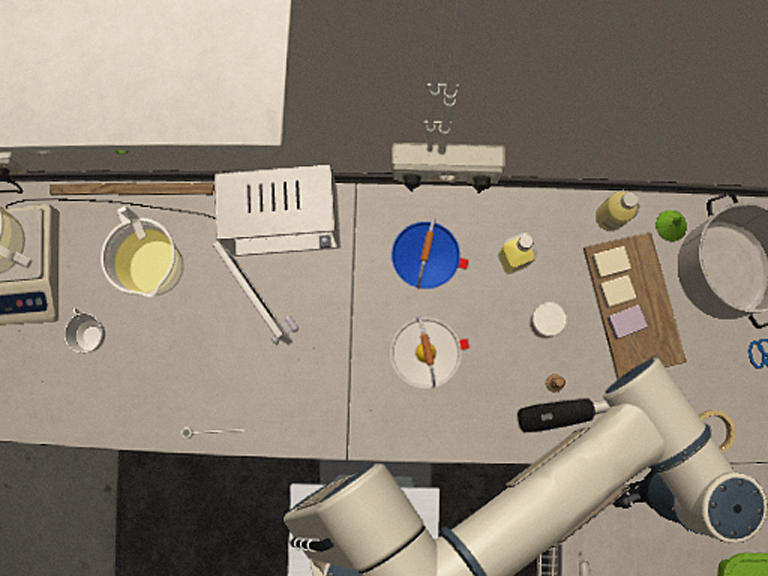

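View pics/wrist0.png

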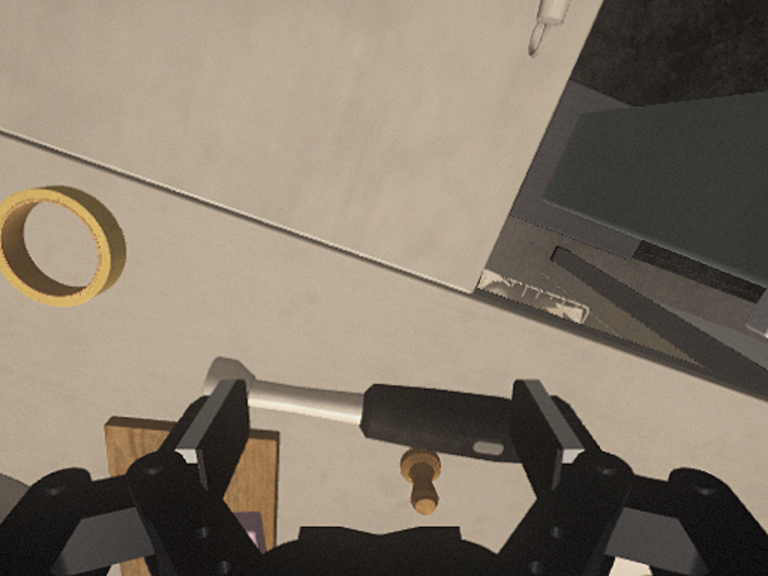

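The top view shows the cabinet at about (275,210), its open door running from (217,243) to (280,340), the white dish with the ball at (426,352) and its red tab at (464,345). The blue look-alike is at (426,254). I'll enlarge both views next.

```bash
python3 - <<'E'
from h import *
t=np.load('pics/top0.npy');s=np.load('pics/scene0.npy')
save('tc1',t[100:240,130:330],4);save('sc1',s[170:275,110:250],5.5)
save('sc2',s[170:260,215:345],6); save('tc2',t[200:270,250:325],8)
E
```

```text
(no output)
```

View pics/tc1.png

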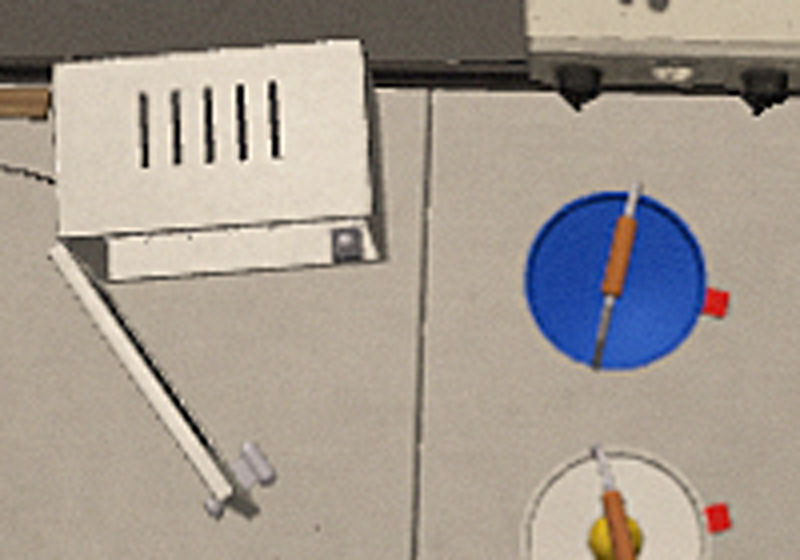

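View pics/sc1.png

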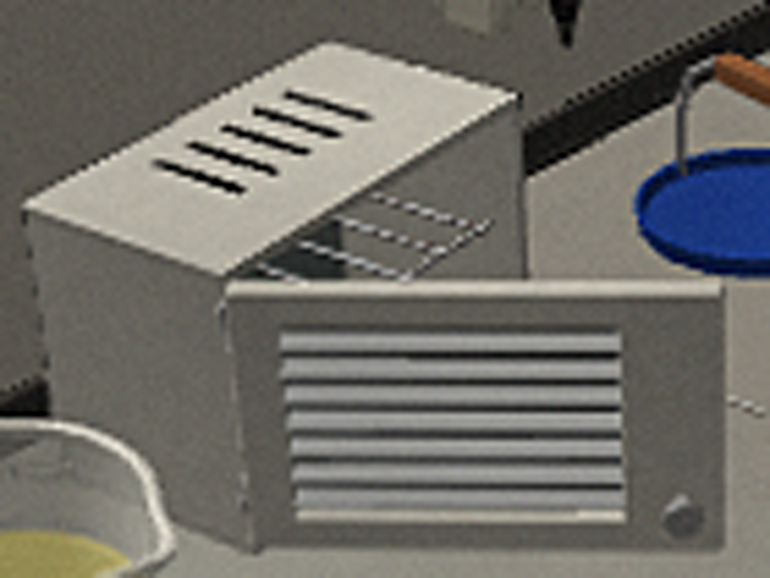

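View pics/sc2.png

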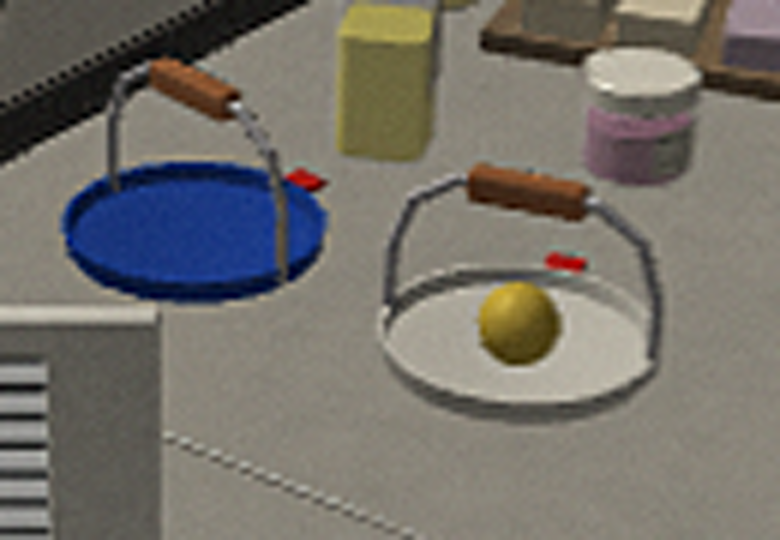

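View pics/tc2.png

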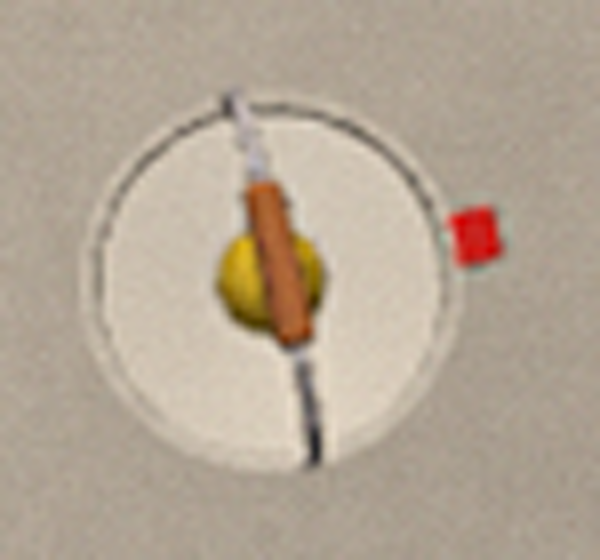

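```bash
python3 - <<'E'
from h import *
T=cam('top');S=cam('scene')
tp=lambda x,y:(130+(x+.5)/4-.5,100+(y+.5)/4-.5)
sp=lambda x,y:(110+(x+.5)/5.5-.5,170+(y+.5)/5.5-.5)
P={'BL':(tp(56,66),sp(25,207)),'FL':(tp(60,236),sp(220,275)),'FR':(tp(372,216),sp(520,97)),'BR':(tp(360,40),sp(335,42)),
'door_free_top_out':(tp(212,500),sp(722,297)) }
for k,(a,b) in P.items():
    x,r=tri([T,S],[a,b]);print(k,x.round(4),np.round(r,4), onz(T,[a],.165).round(4))
print('door top outer/inner in top view z=.162',onz(T,[tp(50,250),tp(213,500),tp(66,245),tp(233,494),tp(215,508)],.162).round(4))
print('scene door top outer hinge/free z=.162',onz(S,[sp(228,297),sp(722,297),sp(228,284),sp(718,282)],.162).round(4))
# dish
t2=lambda x,y:(250+(x+.5)/8-.5,200+(y+.5)/8-.5)
s2=lambda x,y:(215+(x+.5)/6-.5,170+(y+.5)/6-.5)
D={'tab':(t2(476,236),s2(567,263)),'gripA':(t2(265,185),s2(585,195)),'gripB':(t2(296,340),s2(480,182)),'ball':(t2(273,280),s2(519,322))}
# arch ends: in top image upper = far
for k,(a,b) in D.items():
    x,r=tri([T,S],[a,b]);print(k,x.round(4),np.round(r,4),onz(T,[a],{'t':.023,'g':.113,'b':.03}[k[0]]).round(4))
x,r=tri([T,S],[D['gripA'][0],D['gripB'][1]]);print('A swap',x,r)
x,r=tri([T,S],[D['gripB'][0],D['gripA'][1]]);print('B swap',x,r)
# dish rim circle centre z=.027
print('rim c',onz(T,[t2(272,282)],.027).round(4))
top=np.load('pics/top0.npy')
hsv=cv2.cvtColor(top,cv2.COLOR_RGB2HSV)
m=((hsv[...,0]<6)|(hsv[...,0]>174))&(hsv[...,1]>170)&(hsv[...,2]>120)
n,l,st,ce=cv2.connectedComponentsWithStats(m.astype(np.uint8));print([(c.round(1),s[4]) for c,s in zip(ce[1:],st[1:])])
E
```

```text
BL [0.784  0.3186 0.16  ] [0.0004 0.0004] [[0.782 0.317 0.165]]
FL [0.649  0.3057 0.1609] [0.0012 0.0012] [[0.6471 0.3038 0.165 ]]
FR [0.6695 0.068  0.161 ] [0.0016 0.0016] [[0.6672 0.0667 0.165 ]]
BR [0.8053 0.0808 0.1628] [0.0017 0.0017] [[0.806  0.0817 0.165 ]]
door_free_top_out [0.4488 0.1763 0.1612] [0.0019 0.0019] [[0.45   0.1767 0.165 ]]
door top outer/inner in top view z=.162 [[0.6368 0.3116 0.162 ]
 [0.4503 0.1765 0.162 ]
 [0.6409 0.2994 0.162 ]
 [0.4552 0.1618 0.162 ]
 [0.4445 0.1747 0.162 ]]
scene door top outer hinge/free z=.162 [[0.6297 0.3194 0.162 ]
 [0.4461 0.1768 0.162 ]
 [0.6391 0.3109 0.162 ]
 [0.4565 0.1666 0.162 ]]
tab [ 0.4596 -0.2075  0.024 ] [0.0004 0.0004] [[ 0.46   -0.2074  0.023 ]]
gripA [ 0.4433 -0.132   0.1068] [0.0291 0.0291] [[ 0.469  -0.1192  0.113 ]]
gripB [ 0.434  -0.1187  0.1142] [0.027 0.027] [[ 0.4105 -0.132   0.113 ]]
ball [ 0.4403 -0.1258  0.0295] [0.0004 0.0004] [[ 0.4399 -0.126   0.03  ]]
A swap [ 0.46823748 -0.12021769  0.10632555] [np.float64(0.0016949498496194465), np.float64(0.0016949498496194883)]
B swap [ 0.41052701 -0.13213998  0.1115946 ] [np.float64(9.588808759265181e-05), np.float64(9.588808759260277e-05)]
rim c [[ 0.4393 -0.1257  0.027 ]]
[(array([308.8, 175.2]), np.int32(29)), (array([309. , 229.1]), np.int32(30))]
```

```bash
cat >> h.py <<'E'
def rel(target,n=None,st=None):
    """tool-frame shift (mm) to world target TCP, and turn about tool z to heading n (pushing direction -tool x)"""
    s=st or sensors.state();Rm=R.from_quat(s['eef_rot']).as_matrix()
    p=np.array(s['eef_pos']);d=Rm.T@(np.array(target)-p)*1000
    out=d.round(1)
    if n is None: return out
    Rt=np.array([[-np.cos(n),-np.sin(n),0],[-np.sin(n),np.cos(n),0],[0,0,-1]]).T
    Rt=np.c_[[-np.cos(n),-np.sin(n),0],[-np.sin(n),np.cos(n),0],[0,0,-1]]
    return out,R.from_matrix(Rm.T@Rt).as_rotvec().round(3)
def pose():
    s=sensors.state();Rm=R.from_quat(s['eef_rot']).as_matrix();x=-Rm[:,0]
    return s['time_s'],s['eef_pos'].round(4),round(float(np.arctan2(x[1],x[0])),4),Rm[:,2].round(4),s['wrist_force'].round(2),round(s['grip_width'],4),s['joints'].round(2)
E
python3 - <<'E'
from h import *
print(pose(),arm.tip_extent);print(rel([.442,.2375,.27],-.5))
E
```

```text
(0.15, array([ 0.1869, -0.517 ,  0.3032]), 0.3468, array([-5.0e-04,  1.3e-03, -1.0e+00]), array([ 0.54, -0.07, -0.  ]), 0.0851, array([-0.94,  0.26,  0.11, -0.  , -1.42, -0.28])) 0.0726
(array([-496.3,  622.9,   34.1]), array([ 0.001, -0.001,  0.847]))
```

Emit:
drive_tool(
  moves=[
    [-12,15,1,0,0,0],
    [-25,31,1.5,0,0,0],
    [-25,31,1.5,0,0,0],
    [-25,31,1.5,0,0,0],
    [-25,31,1.5,0,0,0],
    [-25,31,1.5,0,0,0],
    [-25,31,1.5,0,0,0],
    [-25,31,1.5,0,0,0],
    [-25,31,1.5,0,0,0],
    [-25,31,1.5,0,0,0],
    [-25,31,1.5,0,0,0],
    [-25,31,1.5,0,0,0],
    [-25,31,1.5,0,0,0],
    [-25,31,1.5,0,0,0],
    [-25,31,1.5,0,0,0],
    [-25,31,1.5,0,0,0],
    [-25,31,1.5,0,0,0],
    [-25,31,1.5,0,0,0],
    [-25,31,1.5,0,0,0],
    [-12,15,1,0,0,0],
  ],
  grip=1,
)

```text
time_s: 2.15
eef_pos: [0.437, 0.2241, 0.2717]
eef_rot: [-0.171, 0.985, 0.004, -0.001]
wrist_force: [0.2, -0.3, 0.1]
grip_width: 0.0003
```

```bash
python3 - <<'E'
from h import *
print(pose());print(rel([.442,.2375,.27],-.5))
E
```

```text
(2.15, array([0.437 , 0.2241, 0.2717]), 0.3427, array([-0.0029,  0.0077, -1.    ]), array([ 0.24, -0.32,  0.08]), 0.0003, array([ 0.79,  0.15, -0.1 , -0.01, -1.31, -2.02]))
(array([-9.2, 10.9,  1.7]), array([ 0.008, -0.004,  0.843]))
```

Emit:
drive_tool(
  moves=[
    [-5,5,0,0.004,0,0.1],
    [-4,4,0,0.004,0,0.13],
    [0,0,0,0,0,0.13],
    [0,0,0,0,0,0.13],
    [0,0,0,0,0,0.13],
    [0,0,0,0,0,0.1],
    [0,0,0,0,0,0],
  ],
)

```text
time_s: 2.85
eef_pos: [0.4426, 0.2392, 0.2675]
eef_rot: [0.2, 0.98, -0.003, -0.003]
wrist_force: [0.3, 0.3, -0.4]
grip_width: -0.0002
```

```bash
python3 - <<'E'
from h import *
print(pose());print(rel([.442,.2375,.183],-.4))
s=sensors.state();w=capture('wrist');save('w1',w,1.5);im=capture('scene');save('s1',im[150:290,90:290],3.8)
E
```

```text
(2.85, array([0.4426, 0.2392, 0.2675]), -0.4021, array([-0.0075, -0.005 , -1.    ]), array([ 0.33,  0.33, -0.41]), -0.0002, array([ 0.81,  0.18, -0.08, -0.  , -1.32, -2.78]))
(array([-0.5, -1.2, 84.5]), array([-0.008, -0.005, -0.002]))
```

View pics/w1.png

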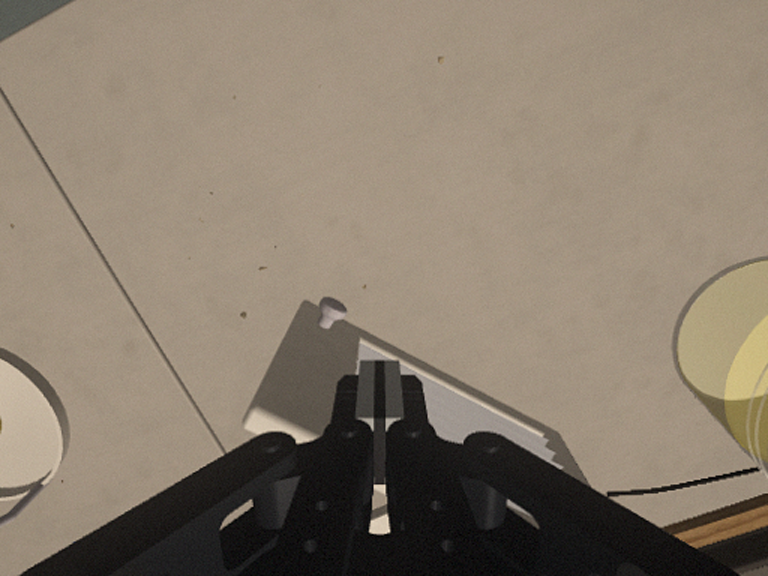

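View pics/s1.png

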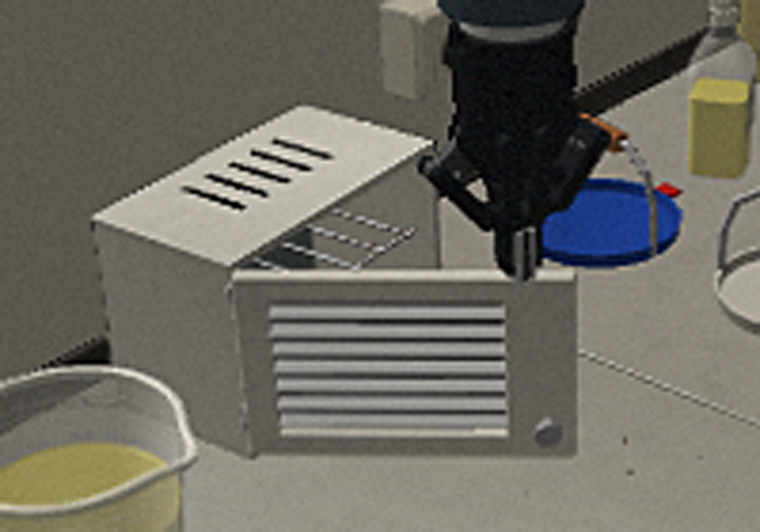

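The wrist view shows the closed fingers above the outer face of the door, near the free edge, with the knob at (332,310). In the scene view the fingers are in front of the door's top right corner. Next I'll lower the tool.

Emit:
drive_tool(
  moves=[
    [0,-1,15,-0.008,-0.005,0],
    [0,0,25,0,0,0],
    [0,0,25,0,0,0],
    [0,0,12,0,0,0],
    [0,0,0,0,0,0],
  ],
)

```text
time_s: 3.45
eef_pos: [0.4425, 0.2383, 0.1889]
eef_rot: [0.192, 0.981, 0.001, 0.001]
wrist_force: [-0.0, -0.1, 0.2]
grip_width: 0.0002
```

```bash
python3 - <<'E'
from h import *
print(pose());print(rel([.4712-.587*.02,.197+.81*.02,.19],-.4))
s=sensors.state();im=capture('scene');save('s2',im[150:290,90:290],3.8)
E
```

```text
(3.45, array([0.4425, 0.2383, 0.1889]), -0.3854, array([ 0.0027,  0.0025, -1.    ]), array([-0.02, -0.07,  0.23]), 0.0002, array([ 0.81,  0.23, -0.23,  0.  , -1.11, -2.76]))
(array([-25.1, -16.9,  -1.1]), array([0.003, 0.001, 0.015]))
```

View pics/s2.png

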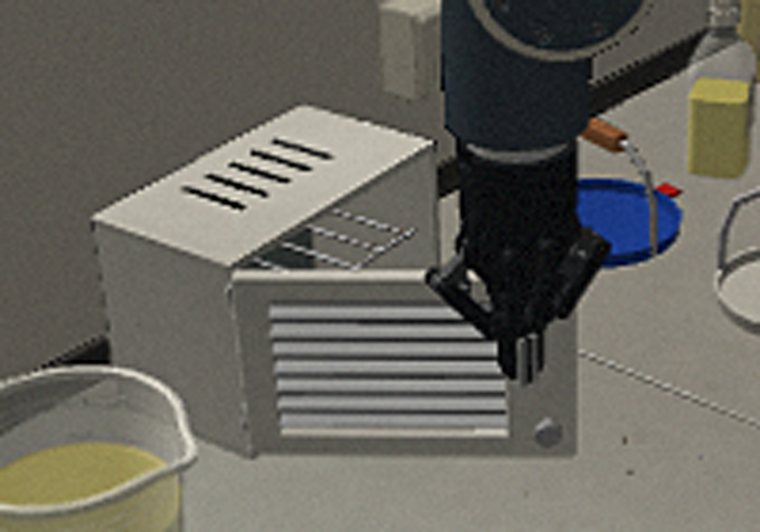

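```bash
cat > plan.py <<'E'
from h import *
H=np.array([.6463,.3063]);a=.088
def P(q,h=.012):
    d=-np.pi/2+a-q; n=a-q
    return H+.206*np.array([np.cos(d),np.sin(d)])-(.014+h)*np.array([np.cos(n),np.sin(n)])
def rows(ps,ns):
    for i in range(len(ps)-1):
        n=ns[i];x=-np.array([np.cos(n),np.sin(n)]);y=np.array([-np.sin(n),np.cos(n)])
        d=ps[i+1]-ps[i];print(np.round([d@x*1000,d@y*1000,-(ns[i+1]-ns[i])],2).tolist())
E
python3 - <<'E'
from plan import *
s=sensors.state();p0=s['eef_pos'][:2]
qs=np.linspace(1.03,.15,16)
ps=[p0,(p0+P(1.03))/2]+[P(q) for q in qs]
ns=[-.385,-.385]+list(np.interp(qs,[.15,1.03],[.08,-.385]))
rows(ps,ns);print(ps[-1],P(0))
E
```

```text
[-16.05, -10.95, -0.0]
[-16.05, -10.95, -0.0]
[-9.67, -7.4, -0.03]
[-9.87, -7.13, -0.03]
[-10.07, -6.86, -0.03]
[-10.25, -6.57, -0.03]
[-10.43, -6.29, -0.03]
[-10.6, -6.0, -0.03]
[-10.76, -5.7, -0.03]
[-10.92, -5.4, -0.03]
[-11.06, -5.1, -0.03]
[-11.2, -4.79, -0.03]
[-11.33, -4.48, -0.03]
[-11.45, -4.16, -0.03]
[-11.56, -3.85, -0.03]
[-11.66, -3.52, -0.03]
[-11.75, -3.2, -0.03]
[0.60758614 0.10230677] [0.63850522 0.09881207]
```

Emit:
drive_tool(
  moves=[
    [-10,-6,0,0,0,0],
    [-12,-8,0,0,0,0],
    [-10,-7,0,0,0,0],
    [-10,-7,0,0,0,-0.03],
    [-10,-7,0,0,0,-0.03],
    [-10,-7,0,0,0,-0.03],
    [-10,-7,0,0,0,-0.03],
    [-10,-6,0,0,0,-0.03],
    [-10.5,-6,0,0,0,-0.03],
    [-11,-6,0,0,0,-0.03],
  ],
)

```text
time_s: 4.5
eef_pos: [0.5281, 0.137, 0.1988]
eef_rot: [0.08, 0.997, 0.006, 0.008]
wrist_force: [0.0, 0.4, -0.8]
grip_width: 0.0005
```

```bash
python3 - <<'E'
from plan import *
print(pose());s=sensors.state()
print([(q,P(q).round(3)) for q in np.arange(.4,.85,.1)])
im=capture('top');save('t3',im[90:250,120:320],3.8)
E
```

```text
(4.5, array([0.5281, 0.137 , 0.1988]), -0.1603, array([ 0.0162,  0.0109, -0.9998]), array([ 0.02,  0.41, -0.83]), 0.0005, array([ 0.54,  0.29, -0.12, -0.  , -1.14, -2.27]))
[(np.float64(0.4), array([0.558, 0.118])), (np.float64(0.5), array([0.54 , 0.128])), (np.float64(0.6), array([0.523, 0.139])), (np.float64(0.7), array([0.507, 0.153])), (np.float64(0.7999999999999999), array([0.492, 0.167]))]
```

View pics/t3.png

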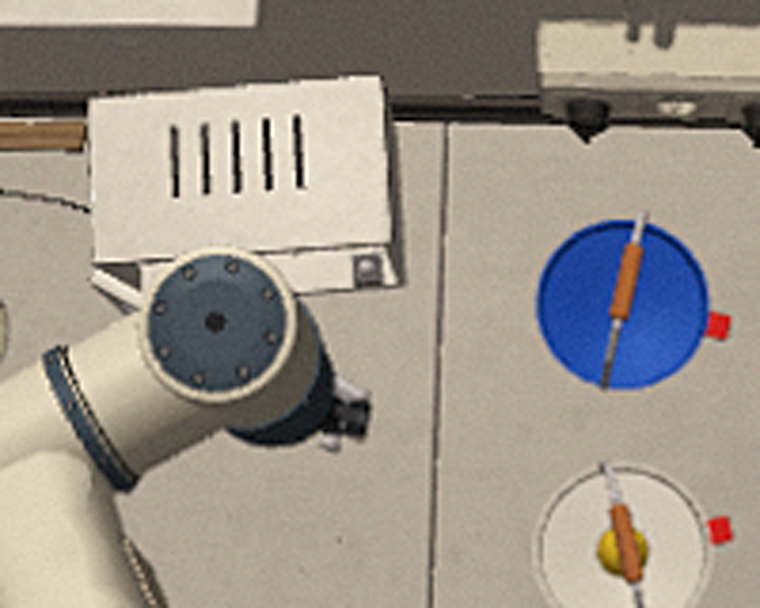

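The top view shows the door swinging with the finger, now at about 0.57 rad, with the hinge end visible at (110,280). The tool has risen 10 mm and tilted by 1°, so I'll correct both as I go.

```bash
python3 - <<'E'
from plan import *
s=sensors.state();p0=s['eef_pos'][:2]
print(rel([*P(.15),.188],.06))
qs=np.linspace(.57,.12,11)
ps=[p0]+[P(q) for q in qs[1:]]
ns=list(np.interp(qs,[.12,.57],[.07,-.16]))
rows(ps,ns)
E
```

```text
(array([-82.5, -21.1,  11.9]), array([ 0.011,  0.017, -0.219]))
[-7.03, -4.32, -0.02]
[-8.59, -3.66, -0.02]
[-8.67, -3.47, -0.02]
[-8.75, -3.28, -0.02]
[-8.82, -3.09, -0.02]
[-8.88, -2.89, -0.02]
[-8.94, -2.7, -0.02]
[-9.0, -2.5, -0.02]
[-9.05, -2.3, -0.02]
[-9.1, -2.1, -0.02]
```

Emit:
drive_tool(
  moves=[
    [-7,-4,2,0.004,0.005,-0.02],
    [-9,-4,2,0.004,0.005,-0.02],
    [-9,-4,2,0.003,0.004,-0.02],
    [-9,-4,2,0,0.004,-0.02],
    [-9,-4,2,0,0.002,-0.02],
    [-9,-3,2,0,0.002,-0.02],
    [-9,-3,1.5,0,0.002,-0.02],
    [-9,-3,1,0,0.002,-0.02],
    [-8,-2,1,0,0.002,-0.02],
    [-6,-2,1,0,0.002,-0.02],
  ],
)

```text
time_s: 5.55
eef_pos: [0.6214, 0.0932, 0.1957]
eef_rot: [-0.024, 1.0, 0.005, 0.005]
wrist_force: [-2.1, -0.2, 3.1]
grip_width: 0.0002
```

```bash
python3 - <<'E'
from plan import *
print(pose());print([(q,P(q).round(3)) for q in np.arange(0,.3,.03)])
print(rel([*P(0),.187],.088))
E
```

```text
(5.55, array([0.6214, 0.0932, 0.1957]), 0.0481, array([ 0.0098,  0.0099, -0.9999]), array([-2.07, -0.19,  3.07]), 0.0002, array([ 0.39,  0.45,  0.12, -0.01, -1.23, -1.92]))
[(np.float64(0.0), array([0.639, 0.099])), (np.float64(0.03), array([0.632, 0.099])), (np.float64(0.06), array([0.626, 0.1  ])), (np.float64(0.09), array([0.62, 0.1 ])), (np.float64(0.12), array([0.614, 0.101])), (np.float64(0.15), array([0.608, 0.102])), (np.float64(0.18), array([0.601, 0.104])), (np.float64(0.21), array([0.595, 0.105])), (np.float64(0.24), array([0.589, 0.107])), (np.float64(0.27), array([0.583, 0.108]))]
(array([-17.2,   4.7,   8.9]), array([ 0.009,  0.01 , -0.04 ]))
```

Emit:
drive_tool(
  moves=[
    [-4,1,2,0.004,0.004,-0.01],
    [-4,1,2,0.004,0.004,-0.01],
    [-4,0,1,0,0,-0.01],
  ],
)

```text
time_s: 5.85
eef_pos: [0.6351, 0.0933, 0.1958]
eef_rot: [-0.04, 0.999, -0.001, 0.003]
wrist_force: [-0.5, -0.4, 1.7]
grip_width: -0.0
```

```bash
python3 - <<'E'
from plan import *
print(pose());print(rel([*P(0),.187],.088))
E
```

```text
(5.85, array([0.6351, 0.0933, 0.1958]), 0.0797, array([ 0.0068, -0.0017, -1.    ]), array([-0.51, -0.4 ,  1.71]), -0.0, array([ 0.39,  0.48,  0.16,  0.  , -1.25, -1.88]))
(array([-3.8,  5.3,  8.8]), array([-0.002,  0.007, -0.008]))
```

Emit:
drive_tool(
  moves=[
    [-2,0,1,0,0,0],
    [-2,0,1,0,0,0],
  ],
)

```text
time_s: 6.05
eef_pos: [0.639, 0.0933, 0.1955]
eef_rot: [-0.04, 0.999, -0.001, 0.003]
wrist_force: [-14.8, 1.5, 14.8]
grip_width: 0.0003
```

Emit:
drive_tool(
  moves=[
    [-2,0,0,0,0,0],
    [-2,0,0,0,0,0],
  ],
)

```text
time_s: 6.25
eef_pos: [0.6393, 0.0934, 0.1957]
eef_rot: [-0.04, 0.999, -0.001, -0.001]
wrist_force: [-8.3, -0.2, 6.3]
grip_width: -0.0001
```

The tool stopped with 8–15 N at x=0.639, where I computed the shut position to be. I'll back off and look.

Emit:
drive_tool(
  moves=[
    [5,0,-1,0,0,0],
    [15,0,-2,0,0,0],
    [25,0,-10,0,0,0],
    [30,0,-25,0,0,0],
    [30,-15,-35,0,0,0],
    [30,-35,-25,0,0,0],
    [20,-40,0,0,0,0],
    [10,-20,0,0,0,0],
    [0,0,0,0,0,0],
  ],
  grip=0,
)

```text
time_s: 7.15
eef_pos: [0.4759, -0.0301, 0.2927]
eef_rot: [-0.04, 0.999, -0.001, -0.004]
wrist_force: [0.5, 0.7, -0.5]
grip_width: 0.0854
```

```bash
python3 - <<'E'
from h import *
print(pose())
im=capture('scene');np.save('pics/s4.npy',im);save('s4',im[150:290,90:290],3.8)
im=capture('top');np.save('pics/t4.npy',im);save('t4',im[90:270,120:330],3.7)
E
```

```text
(7.15, array([ 0.4759, -0.0301,  0.2927]), 0.0805, array([-0.0085, -0.0026, -1.    ]), array([ 0.52,  0.72, -0.49]), 0.0854, array([ 0.27,  0.12, -0.09,  0.  , -1.37, -1.76]))
```

View pics/s4.png

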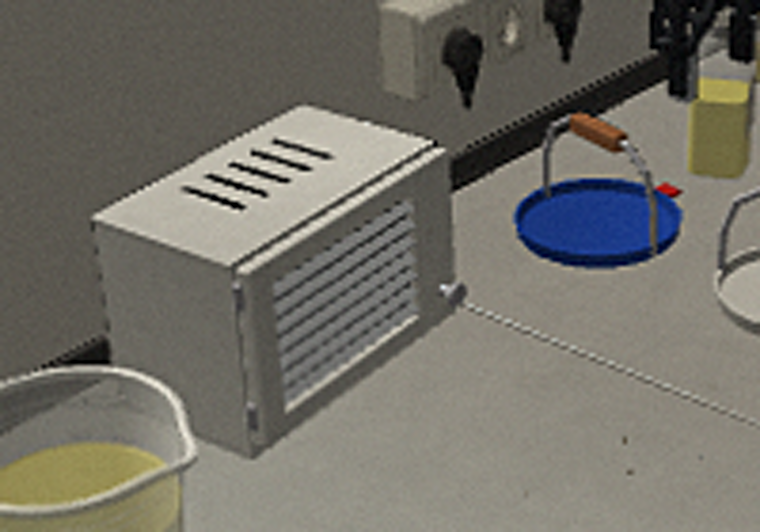

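View pics/t4.png

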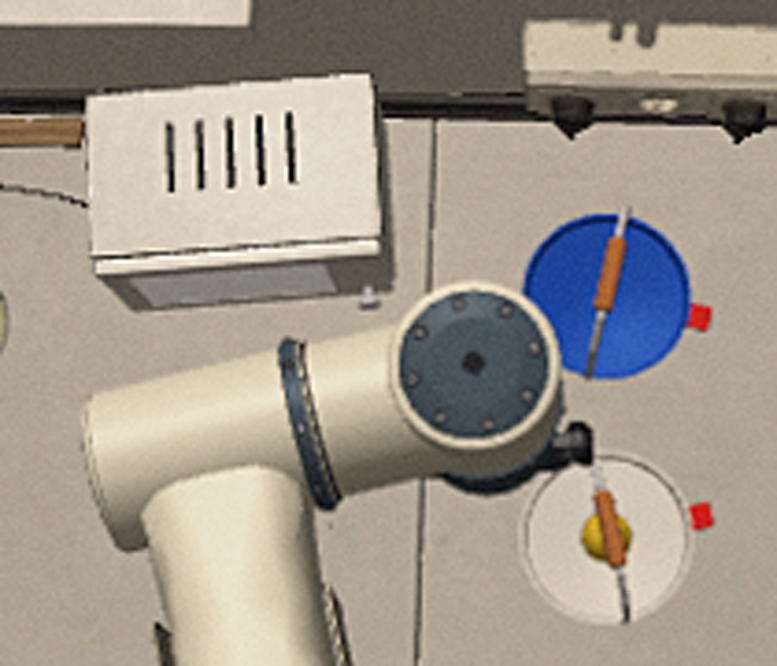

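The door is shut flush in both views. The scene crop shows the knob at (455,292), and the top crop shows the door's outer top edge from (97,270) to (378,252). There are two dish-like things in the full top image. One is blue, at (284,169), and is the look-alike. The other is white with a yellow ball, at (284,235), and it fits the description; the earlier crop tc2 confirmed it. Next I'll measure the door face and move the wrist camera over the dish.

```bash
python3 - <<'E'
from h import *
T=cam('top');S=cam('scene')
t=np.load('pics/t4.npy');s=np.load('pics/s4.npy')
save('t4c',t[145:180,140:230],8);save('s4c',s[180:275,145:215],6)
print(rel([.36,-.126,.27],.243))
tp=lambda x,y:(120+(x+.5)/3.7-.5,90+(y+.5)/3.7-.5)
sp=lambda x,y:(90+(x+.5)/3.8-.5,150+(y+.5)/3.8-.5)
for a,b in [((97,270),(243,275)),((378,252),(443,150))]:
    x,r=tri([T,S],[tp(*a),sp(*b)]);print(x.round(4),np.round(r,4),onz(T,[tp(*a)],.162).round(4),onz(S,[sp(*b)],.162).round(4))
E
```

```text
(array([124.2, -87.6,  23.4]), array([-0.001, -0.01 , -0.161]))
[0.6378 0.3022 0.1559] [0.0012 0.0012] [[0.6355 0.2999 0.162 ]] [[0.6307 0.3096 0.162 ]]
[0.6579 0.0707 0.1589] [0.0024 0.0024] [[0.6552 0.069  0.162 ]] [[0.6561 0.0759 0.162 ]]
```

View pics/t4c.png

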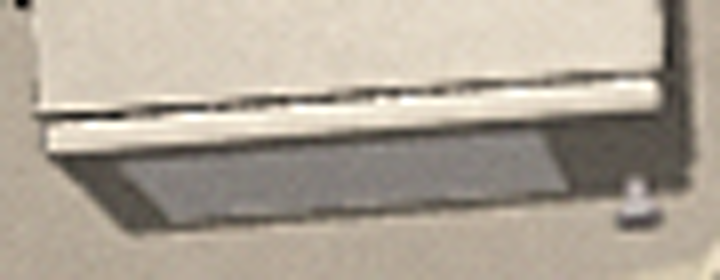

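View pics/s4c.png

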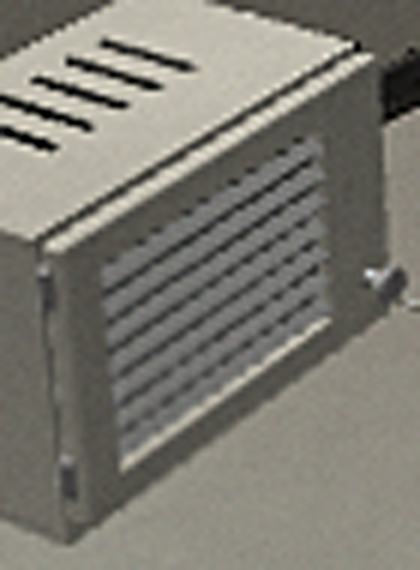

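```bash
python3 - <<'E'
from h import *
T=cam('top');S=cam('scene')
tp=lambda x,y:(140+(x+.5)/8-.5,145+(y+.5)/8-.5)
sp=lambda x,y:(145+(x+.5)/6-.5,180+(y+.5)/6-.5)
L=[]
for nme,a,b in [('TL',(47,154),(50,255)),('TR',(658,107),(375,57)),('lvTL',(125,162),(105,265)),('lvTR',(543,130),(322,140)),('lvBL',(172,226),(122,470)),('lvBR',(572,191),(330,322))]:
    x,r=tri([T,S],[tp(*a),sp(*b)]);print(nme,x.round(4),np.round(r,4));L.append(x)
l=np.mean(L[2:],axis=0);print('louvre mid',l,'door top mid',(L[0]+L[1])/2)
for i,j in [(0,1),(2,3),(4,5)]:
    d=L[i]-L[j];print(np.arctan2(-d[0],d[1]),np.linalg.norm(d))
E
```

```text
TL [0.6353 0.3043 0.1569] [0.0031 0.0031]
TR [0.6563 0.0699 0.1594] [0.0014 0.0014]
lvTL [0.6349 0.2763 0.1402] [0.0011 0.0011]
lvTR [0.6521 0.1159 0.133 ] [0.0007 0.0007]
lvBL [0.6322 0.28   0.0337] [0.0015 0.0015]
lvBR [0.6515 0.1162 0.0297] [0.0017 0.0017]
louvre mid [0.64265803 0.19712196 0.08414669] door top mid [0.64581981 0.18713017 0.15817726]
0.08938112265866612 0.23532886271267503
0.1068953347726771 0.16148400649513472
0.11702154312009827 0.16498005606818686
```

Emit:
drive_tool(
  moves=[
    [12,-8,2,0,-0.005,-0.02],
    [25,-18,5,0,-0.005,-0.04],
    [25,-18,5,0,0,-0.04],
    [25,-18,5,0,0,-0.04],
    [25,-18,4,0,0,-0.02],
    [10,-8,2,0,0,0],
    [0,0,0,0,0,0],
  ],
)

```text
time_s: 7.95
eef_pos: [0.3707, -0.1325, 0.264]
eef_rot: [-0.127, 0.992, 0.001, -0.003]
wrist_force: [1.1, 0.1, -0.6]
grip_width: 0.0855
```

```bash
python3 - <<'E'
from h import *
print(pose())
import pickle
s=sensors.state();im=capture('wrist');pickle.dump((s,im),open('pics/w5.pkl','wb'));save('w5',im,1.5)
E
```

```text
(7.95, array([ 0.3707, -0.1325,  0.264 ]), 0.2552, array([-6.1e-03,  4.0e-04, -1.0e+00]), array([ 1.12,  0.12, -0.61]), 0.0855, array([ 0.06, -0.04, -0.33, -0.  , -1.29, -1.37]))
```

View pics/w5.png

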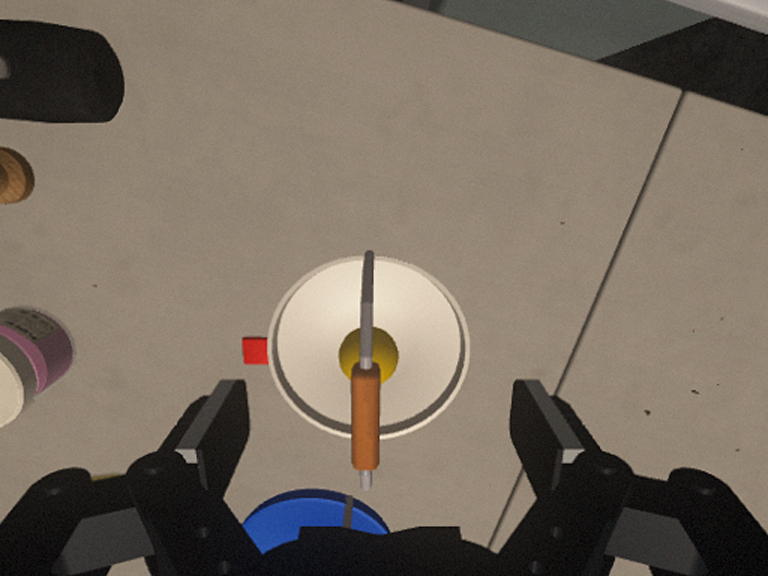

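The wrist view shows the white dish with the orange-brown grip from (366,368) to (366,468), the ball at (369,356) and the tab at (255,350). I'll triangulate the grip from the top and wrist views.

```bash
python3 - <<'E'
from h import *
import pickle
s,w=pickle.load(open('pics/w5.pkl','rb'))
W=cam('wrist',s);T=cam('top');S=cam('scene')
t=np.load('pics/t4.npy');sc=np.load('pics/s4.npy')
def grip(im,roi):
    h=cv2.cvtColor(im,cv2.COLOR_RGB2HSV);m=np.zeros(h.shape[:2],np.uint8);x0,y0,x1,y1=roi
    hh=h[y0:y1,x0:x1];m[y0:y1,x0:x1]=(hh[...,0]>4)&(hh[...,0]<15)&(hh[...,1]>130)&(hh[...,2]>60)
    n,l,st,ce=cv2.connectedComponentsWithStats(m);i=1+np.argmax(st[1:,4])
    c=max(cv2.findContours((l==i).astype(np.uint8),0,1)[0],key=len);return ce[i],cv2.minAreaRect(c),st[i]
for n,im,r in [('w',w,(215,225,275,325)),('t',t,(270,210,300,255)),('s',sc,(280,190,325,215))]:
    g=grip(im,r);print(n,g)
    if n=='w':gw=g
    if n=='t':gt=g
    if n=='s':gs=g
print('wt',tri([W,T],[gw[0],gt[0]]));print('wts',tri([W,T,S],[gw[0],gt[0],gs[0]]))
print(tri([T,S],[gt[0],gs[0]]))
def ends(r):
    b=cv2.boxPoints(r[1]);b=b[np.argsort(b[:,1])];return b[:2].mean(0),b[2:].mean(0)
a,b=ends(gw);A,B=onz(W,[a,b],.11);print('wrist grip ends',A,B,np.linalg.norm(A-B),'arch angle',np.arctan2((A-B)[1],(A-B)[0]))
a,b=ends(gt);A,B=onz(T,[a,b],.11);print('top grip ends',A,B,np.linalg.norm(A-B),np.arctan2((A-B)[1],(A-B)[0]))
h=cv2.cvtColor(w,cv2.COLOR_RGB2HSV);m=((h[...,0]<6)|(h[...,0]>174))&(h[...,1]>170)&(h[...,2]>120);m[:,:150]=0;m[:,200:]=0
y,x=np.nonzero(m);tb=onz(W,[[x.mean(),y.mean()]],.023);print('tab',tb)
# dish rim ellipse in wrist
h2=(h[...,1]<60)&(h[...,2]>175);save('w5m',np.dstack([h2*255]*3).astype(np.uint8),1.5)
E
```

```text
w (array([243.37689713, 279.14080944]), ((243.0, 277.5), (69.0, 18.0), 90.0), array([ 234,  243,   19,   70, 1186], dtype=int32))
t (array([284.39325843, 232.53932584]), ((284.4780578613281, 232.39752197265625), (19.83542251586914, 4.539797306060791), 77.90524291992188), array([281, 223,   8,  20,  89], dtype=int32))
s (array([302.64705882, 201.39215686]), ((302.19232177734375, 201.5384521484375), (19.023263931274414, 6.079599380493164), 11.309932708740234), array([293, 197,  20,  10, 102], dtype=int32))
wt (array([ 0.43899154, -0.1238302 ,  0.11106287]), [np.float64(0.0012269711390758074), np.float64(0.001226971139075818)])
wts (array([ 0.43945096, -0.12374219,  0.10892866]), [np.float64(0.001390840474169749), np.float64(0.0013451422860454136), np.float64(0.0005644143318948313)])
(array([ 0.43973637, -0.12508203,  0.10774239]), [np.float64(0.00010463277324794374), np.float64(0.00010463277324801623)])
wrist grip ends [ 0.40605926 -0.13115261  0.11      ] [ 0.47233039 -0.11460993  0.11      ] 0.06830463649759998 arch angle -2.896970486463074
top grip ends [ 0.46928501 -0.1184162   0.11      ] [ 0.41062161 -0.13214716  0.11      ] 0.060248936327988445 0.22992414973367942
tab [[ 0.45975357 -0.20521     0.023     ]]
```

```bash
python3 - <<'E'
from h import *
print(rel([.4394,-.1245,.264],.243))
E
```

```text
(array([-67.9,  -9.8,  -0.2]), array([ 0.002, -0.005,  0.012]))
```

Emit:
drive_tool(
  moves=[
    [-10,-2,0,0,-0.005,0.012],
    [-20,-3,0,0,0,0],
    [-20,-3,0,0,0,0],
    [-14,-2,0,0,0,0],
    [-4,0,0,0,0,0],
    [0,0,0,0,0,0],
  ],
)

```text
time_s: 8.6
eef_pos: [0.4499, -0.1204, 0.2633]
eef_rot: [-0.122, 0.993, 0.001, 0.001]
wrist_force: [0.1, 0.2, -1.2]
grip_width: 0.0855
```

```bash
python3 - <<'E'
from h import *
print(pose());print(rel([.4394,-.1245,.1625],.243))
im=capture('wrist');save('w6',im,1.5)
E
```

```text
(8.6, array([ 0.4499, -0.1204,  0.2633]), 0.2444, array([ 0.0014,  0.0023, -1.    ]), array([ 0.08,  0.16, -1.17]), 0.0855, array([ 0.08,  0.11, -0.18, -0.  , -1.28, -1.4 ]))
(array([ 11.4,  -1.6, 100.8]), array([0.002, 0.002, 0.001]))
```

View pics/w6.png

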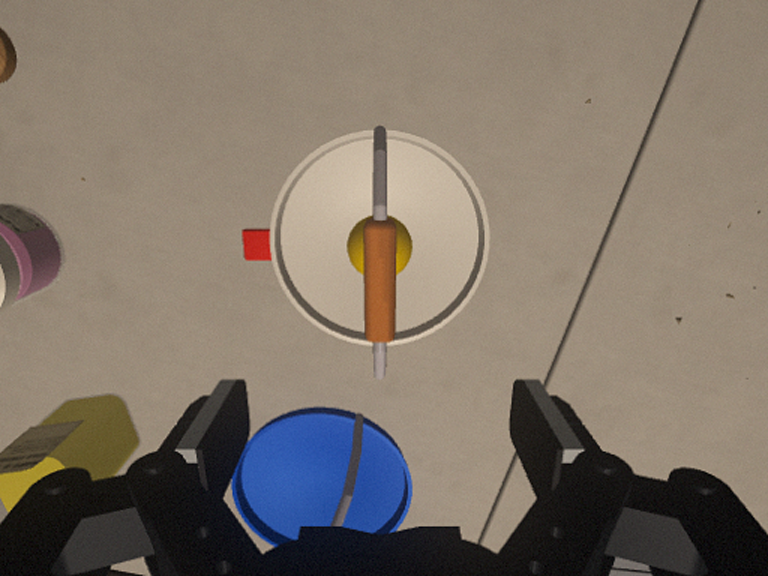

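The grip at (380,280) lies midway between the jaws at 245 and 515. I'll shift 11 mm back and descend.

Emit:
drive_tool(
  moves=[
    [4,-1,5,0,0,0],
    [5,0,15,0,0,0],
    [1,0,20,0,0,0],
    [0,0,20,0,0,0],
    [0,0,15,0,0,0],
    [0,0,8,0,0,0],
    [0,0,3,0,0,0],
    [0,0,0,0,0,0],
  ],
)

```text
time_s: 9.45
eef_pos: [0.4358, -0.1242, 0.1747]
eef_rot: [-0.121, 0.993, 0.001, 0.003]
wrist_force: [-0.2, -0.3, 0.6]
grip_width: 0.0852
```

```bash
python3 - <<'E'
from h import *
print(pose());print(rel([.4394,-.1245,.1625],.243))
E
```

```text
(9.45, array([ 0.4358, -0.1242,  0.1747]), 0.243, array([ 0.0047,  0.003 , -1.    ]), array([-0.16, -0.31,  0.62]), 0.0852, array([ 0.07,  0.15, -0.37, -0.  , -1.05, -1.39]))
(array([-3.4, -1.2, 12.2]), array([ 0.002,  0.005, -0.   ]))
```

Emit:
drive_tool(
  moves=[
    [-1.5,-0.5,5,0.002,0.004,0],
    [-1.5,-0.5,5,0,0,0],
    [0,0,2,0,0,0],
    [0,0,0,0,0,0],
  ],
)

```text
time_s: 9.85
eef_pos: [0.4404, -0.1245, 0.1636]
eef_rot: [-0.121, 0.993, -0.0, 0.002]
wrist_force: [0.1, -0.0, 0.3]
grip_width: 0.0856
```

```bash
python3 - <<'E'
from h import *
print(pose());print(rel([.4394,-.1245,.1625],.243))
im=capture('wrist');save('w7',im,1.5);im=capture('scene');save('s7',im[130:260,200:370],4.4)
E
```

```text
(9.85, array([ 0.4404, -0.1245,  0.1636]), 0.2432, array([ 4.9e-03, -3.0e-04, -1.0e+00]), array([ 0.12, -0.04,  0.34]), 0.0856, array([ 0.07,  0.17, -0.38,  0.  , -1.02, -1.4 ]))
(array([0.9, 0.2, 1.1]), array([-0.002,  0.005,  0.   ]))
```

View pics/w7.png

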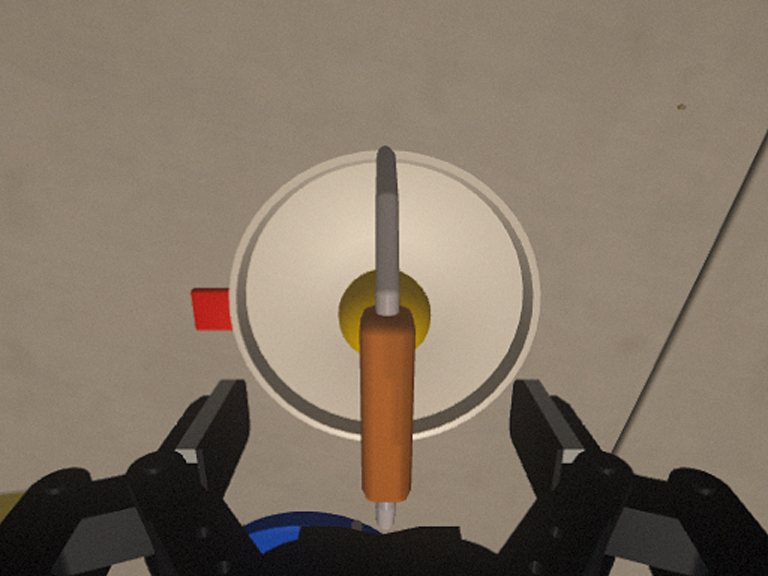

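View pics/s7.png

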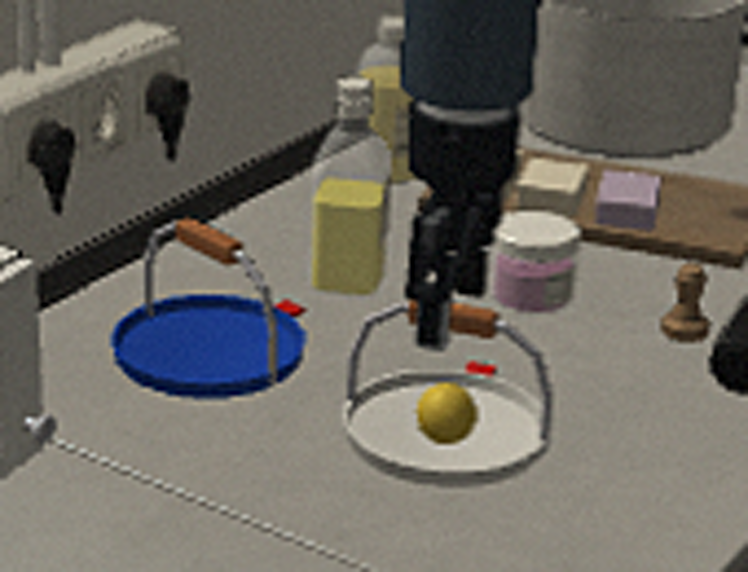

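The grip sits at x≈387 and the jaw middle at 380, so I need about +2 mm in tool y before closing. The ball is in the middle of the dish, and the scene view shows the fingertips level with the grip.

Emit:
drive_tool(
  moves=[
    [0.5,1.8,1,-0.002,0.005,0],
    [0,0,0,0,0,0],
    [0,0,0,0,0,0],
  ],
)

```text
time_s: 10.25
eef_pos: [0.4396, -0.1228, 0.1631]
eef_rot: [-0.121, 0.993, 0.0, 0.0]
wrist_force: [-0.1, -0.8, -0.1]
grip_width: 0.0851
```

Emit:
drive_tool(
  moves=[
    [0,0,0,0,0,0],
    [0,0,0,0,0,0],
    [0,0,0,0,0,0],
    [0,0,0,0,0,0],
    [0,0,0,0,0,0],
    [0,0,0,0,0,0],
    [0,0,0,0,0,0],
    [0,0,0,0,0,0],
    [0,0,0,0,0,0],
    [0,0,0,0,0,0],
  ],
  grip=1,
  force=60,
)

```text
time_s: 11.25
eef_pos: [0.4398, -0.1226, 0.1634]
eef_rot: [-0.121, 0.993, 0.0, 0.0]
wrist_force: [-0.2, 1.0, -0.1]
grip_width: 0.0151
```

```bash
python3 - <<'E'
from h import *
print(pose());print(rel([.4394,-.1245,.1625],.243))
im=capture('wrist');save('w8',im,1.5)
E
```

```text
(11.25, array([ 0.4398, -0.1226,  0.1634]), 0.2434, array([ 9.e-04,  6.e-04, -1.e+00]), array([-0.25,  1.  , -0.09]), 0.0151, array([ 0.07,  0.17, -0.38, -0.  , -1.02, -1.4 ]))
(array([ 0.9, -1.8,  0.9]), array([0.   , 0.001, 0.   ]))
```

View pics/w8.png

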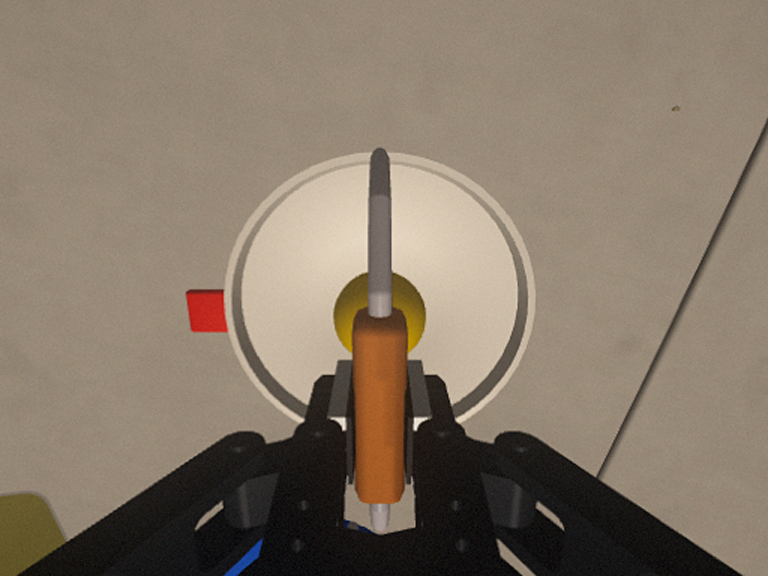

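The grip is held at 15 mm opening. I'll lift gently.

Emit:
drive_tool(
  moves=[
    [0,0,-1,0,0,0],
    [0,0,-2,0,0,0],
    [0,0,-3,0,0,0],
    [0,0,-4,0,0,0],
    [0,0,-5,0,0,0],
    [0,0,-5,0,0,0],
    [0,0,-5,0,0,0],
    [0,0,-5,0,0,0],
    [0,0,-4,0,0,0],
    [0,0,-3,0,0,0],
    [0,0,-2,0,0,0],
    [0,0,-1,0,0,0],
    [0,0,0,0,0,0],
  ],
)

```text
time_s: 12.6
eef_pos: [0.4381, -0.1224, 0.2053]
eef_rot: [-0.121, 0.993, 0.001, -0.002]
wrist_force: [-0.7, -0.2, -4.1]
grip_width: 0.0145
```

```bash
python3 - <<'E'
from h import *
print(pose());
im=capture('wrist');save('w9',im,1.5);im=capture('scene');save('s9',im[130:260,200:370],4.4)
print(rel([.5045,.1765,.203]))
E
```

```text
(12.6, array([ 0.4381, -0.1224,  0.2053]), 0.2422, array([-0.0036,  0.002 , -1.    ]), array([-0.73, -0.17, -4.14]), 0.0145, array([ 0.07,  0.13, -0.31, -0.  , -1.14, -1.4 ]))
[-136.2  274.2    2.4]
```

View pics/w9.png

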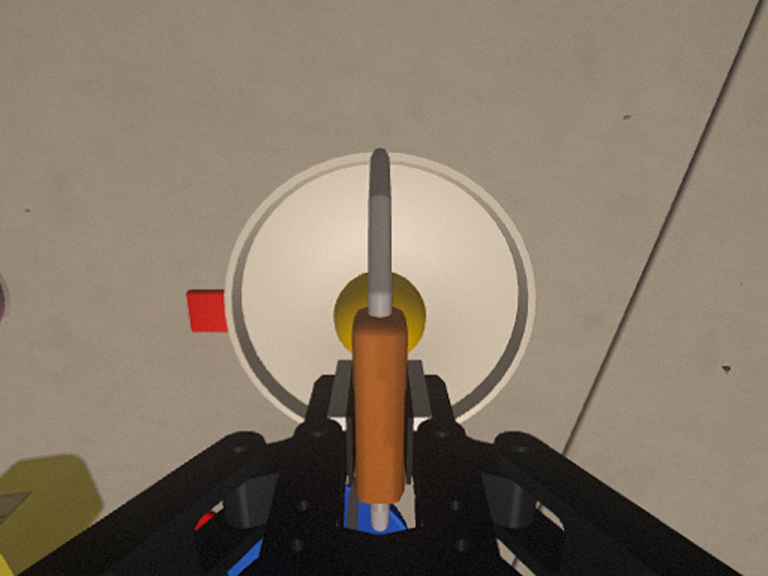

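View pics/s9.png

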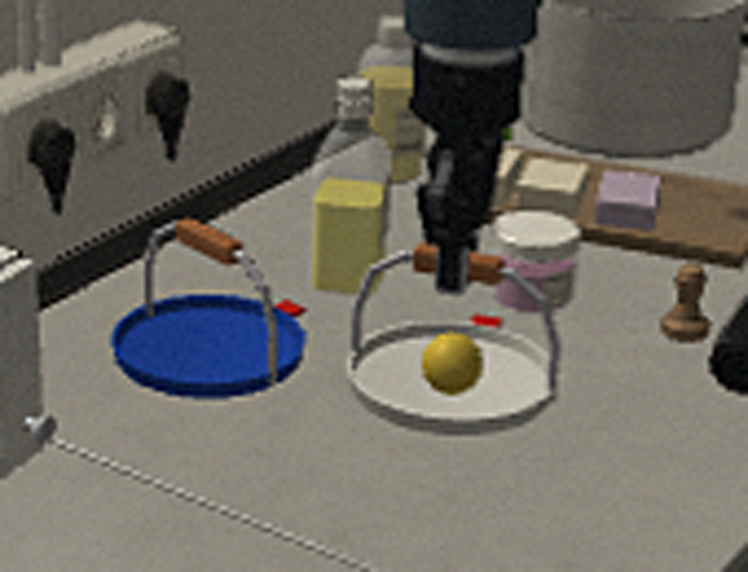

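The dish is lifted level with the ball central. I'll carry it over with gentle ramps.

Emit:
drive_tool(
  moves=[
    [-0.9,1.8,0,0.001,0,0],
    [-1.8,3.6,0,0,0,0],
    [-2.7,5.4,0,0,0,0],
    [-3.6,7.2,0,0,0,0],
    [-4.5,9,0,0,0,0],
    [-5.3,10.7,0,0,0,0],
    [-5.3,10.7,0,0,0,0],
    [-5.3,10.7,0,0,0,0],
    [-5.3,10.7,0,0,0,0],
    [-5.3,10.7,0,0,0,0],
    [-5.3,10.7,0,0,0,0],
    [-5.3,10.7,0,0,0,0],
    [-5.3,10.7,0,0,0,0],
    [-5.3,10.7,0,0,0,0],
    [-5.3,10.7,0,0,0,0],
    [-4.5,9,0,0,0,0],
    [-3.6,7.2,0,0,0,0],
    [-2.7,5.4,0,0,0,0],
    [-1.8,3.6,0,0,0,0],
    [-0.9,1.8,0,0,0,0],
  ],
)

```text
time_s: 14.7
eef_pos: [0.4803, 0.0701, 0.2043]
eef_rot: [-0.121, 0.993, 0.001, -0.002]
wrist_force: [0.6, -0.2, -3.2]
grip_width: 0.0146
```

```bash
python3 - <<'E'
from h import *
print(pose());print(rel([.5045,.1765,.203],.243))
im=capture('wrist');save('w10',im)
E
```

```text
(14.7, array([0.4803, 0.0701, 0.2043]), 0.2435, array([-0.005,  0.001, -1.   ]), array([ 0.6 , -0.18, -3.24]), 0.0146, array([ 0.47,  0.19, -0.24, -0.  , -1.15, -1.79]))
(array([-49.2,  97.4,   1.3]), array([ 0.002, -0.005,  0.001]))
```

View pics/w10.png

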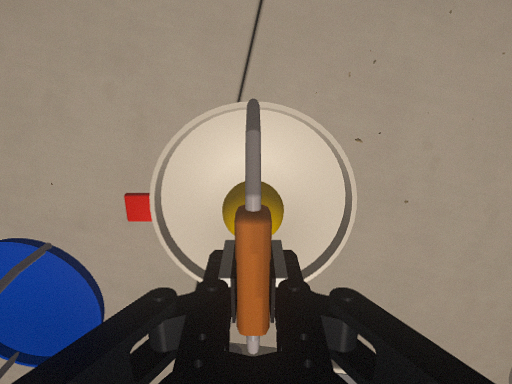

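Emit:
drive_tool(
  moves=[
    [-0.9,1.8,0,0,-0.002,0],
    [-1.8,3.6,0,0,-0.002,0],
    [-2.7,5.4,0,0,0,0],
    [-3.6,7.2,0,0,0,0],
    [-4.5,9,0,0,0,0],
    [-5.3,10.7,0,0,0,0],
    [-5.3,10.7,0,0,0,0],
    [-5.3,10.7,0,0,0,0],
    [-5.3,10.5,0,0,0,0],
    [-4.5,9,0,0,0,0],
    [-3.6,7.2,0,0,0,0],
    [-2.7,5.4,0,0,0,0],
    [-1.8,3.6,0,0,0,0],
    [-0.9,1.8,0,0,0,0],
    [0,0,0,0,0,0],
  ],
)

```text
time_s: 16.25
eef_pos: [0.5059, 0.1852, 0.2041]
eef_rot: [-0.121, 0.993, 0.001, -0.001]
wrist_force: [0.2, -1.1, -3.5]
grip_width: 0.015
```

```bash
python3 - <<'E'
from h import *
print(pose());print(rel([.5045,.1765,.203],.243))
E
```

```text
(16.25, array([0.5059, 0.1852, 0.2041]), 0.2433, array([-0.0013,  0.0017, -1.    ]), array([ 0.17, -1.09, -3.47]), 0.015, array([ 0.64,  0.29, -0.11, -0.  , -1.18, -1.97]))
(array([ 3.4, -8.1,  1. ]), array([ 0.002, -0.001,  0.   ]))
```

Next comes the quarter turn, about 1.416 rad in world terms and so negative about tool z.

Emit:
drive_tool(
  moves=[
    [0.5,-1,0,0,0,-0.02],
    [0.5,-1,0,0,0,-0.04],
    [0,0,0,0,0,-0.06],
    [0,0,0,0,0,-0.08],
    [0,0,0,0,0,-0.1],
    [0,0,0,0,0,-0.1],
    [0,0,0,0,0,-0.1],
    [0,0,0,0,0,-0.1],
    [0,0,0,0,0,-0.1],
    [0,0,0,0,0,-0.1],
    [0,0,0,0,0,-0.1],
    [0,0,0,0,0,-0.1],
    [0,0,0,0,0,-0.1],
    [0,0,0,0,0,-0.08],
    [0,0,0,0,0,-0.06],
    [0,0,0,0,0,-0.04],
    [0,0,0,0,0,-0.02],
    [0,0,0,0,0,0],
  ],
)

```text
time_s: 18.05
eef_pos: [0.5038, 0.1745, 0.2055]
eef_rot: [0.719, -0.695, -0.001, 0.0]
wrist_force: [0.1, -0.1, -3.1]
grip_width: 0.0152
```

```bash
python3 - <<'E'
from h import *
print(pose());print(rel([.5045,.1765,.200],1.660))
im=capture('top');np.save('pics/t11.npy',im);save('t11',im[90:250,120:320],3.8)
s=sensors.state();im=capture('wrist');np.save('pics/w11.npy',im);save('w11',im)
E
```

```text
(18.05, array([0.5038, 0.1745, 0.2055]), 1.6058, array([-1.8e-03,  7.0e-04, -1.0e+00]), array([ 0.11, -0.13, -3.09]), 0.0152, array([ 0.63,  0.27, -0.12, -0.  , -1.18, -0.59]))
(array([-2. , -0.8,  5.5]), array([ 0.002,  0.001, -0.054]))
```

View pics/t11.png

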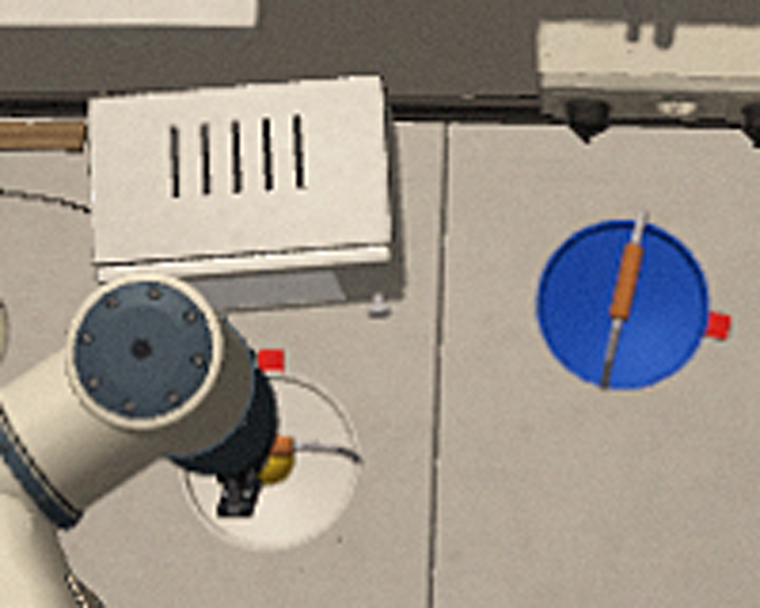

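View pics/w11.png

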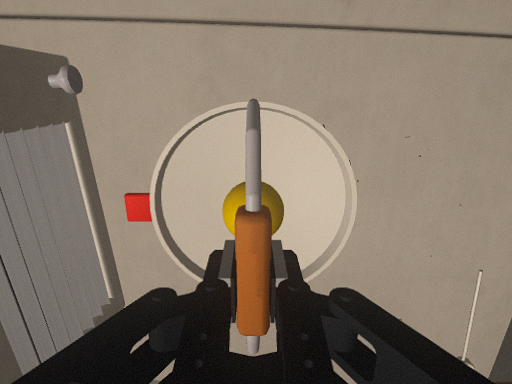

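The top view shows the tab at (271,360) facing the door and the door still shut. The wrist view shows the ball central. About 3° of turn remains.

Emit:
drive_tool(
  moves=[
    [-0.5,0,0.5,0.001,0,-0.012],
    [-1,-0.4,1,0.001,0,-0.018],
    [-0.5,-0.3,1,0,0,-0.014],
    [0,0,0.5,0,0,-0.008],
    [0,0,0,0,0,0],
    [0,0,0,0,0,0],
  ],
)

```text
time_s: 18.75
eef_pos: [0.5044, 0.1768, 0.2021]
eef_rot: [0.738, -0.675, -0.0, -0.0]
wrist_force: [-0.6, 0.1, -4.1]
grip_width: 0.0153
```

```bash
python3 - <<'E'
from h import *
print(pose());print(rel([.5045,.1765,.203],1.660))
import pickle
s=sensors.state();im=capture('wrist');pickle.dump((s,im),open('pics/w12.pkl','wb'));save('w12',im,1.5)
im=capture('scene');np.save('pics/s12.npy',im);save('s12',im[140:290,90:290],3.8)
im=capture('top');np.save('pics/t12.npy',im);save('t12',im[130:250,130:230],6)
E
```

```text
(18.75, array([0.5044, 0.1768, 0.2021]), 1.6608, array([ 2.e-04,  7.e-04, -1.e+00]), array([-0.65,  0.09, -4.05]), 0.0153, array([ 0.63,  0.28, -0.13, -0.  , -1.17, -0.54]))
(array([ 0.4, -0.1, -0.9]), array([-0.   ,  0.001,  0.001]))
```

View pics/w12.png

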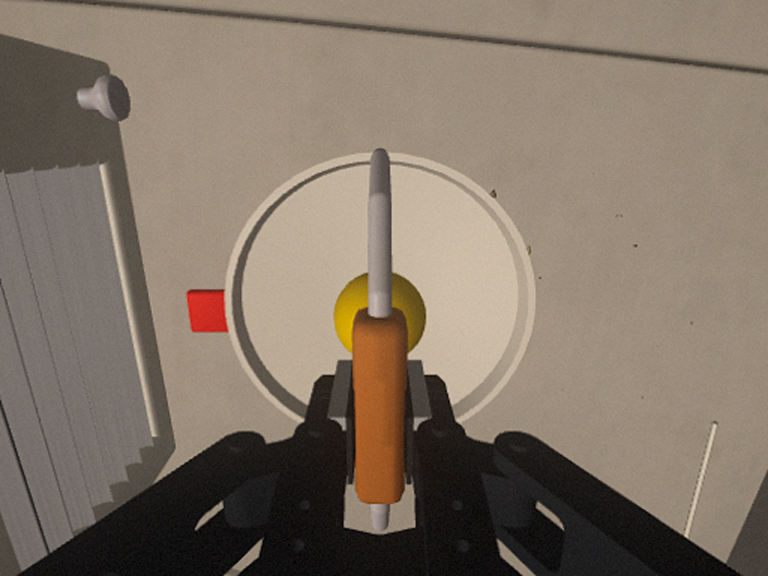

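View pics/s12.png

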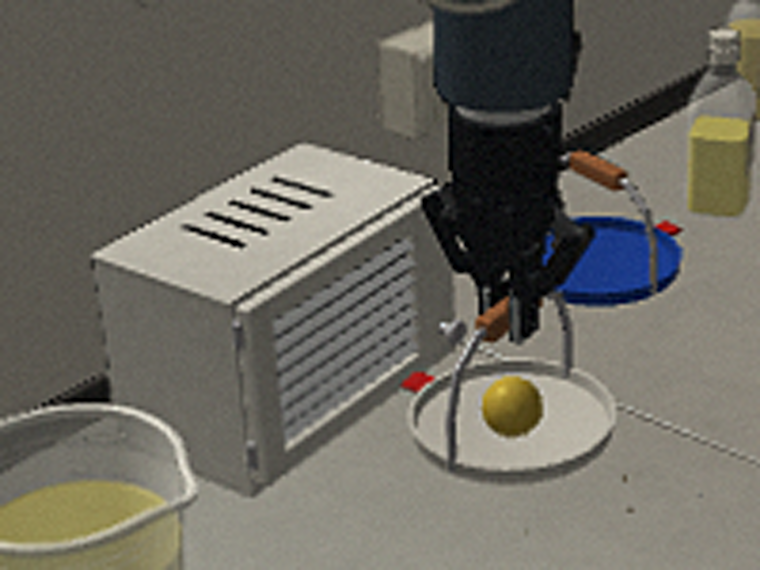

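View pics/t12.png

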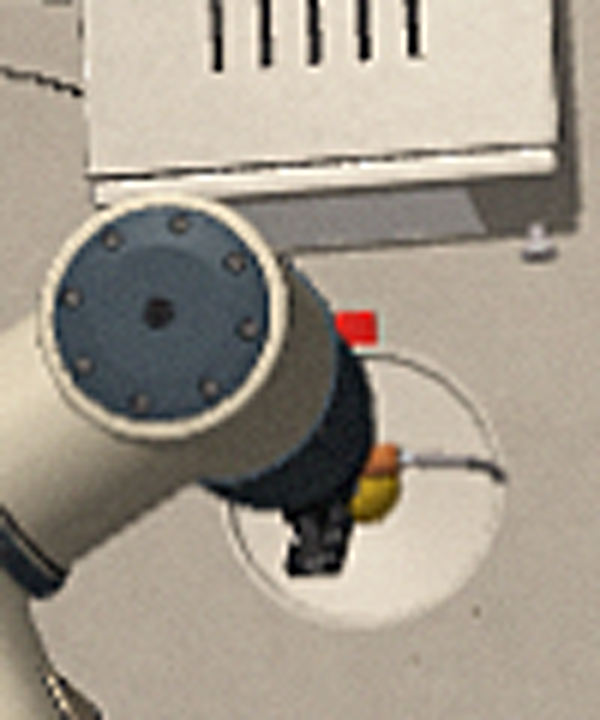

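```bash
python3 - <<'E'
from h import *
import pickle
s,w=pickle.load(open('pics/w12.pkl','rb'));W=cam('wrist',s)
f=lambda x,y:((x+.5)/1.5-.5,(y+.5)/1.5-.5)
b=onz(W,[f(109,66),f(175,445)],.014);print('door bottom corners',b.round(4),'mid',b.mean(0),'len',np.linalg.norm(b[0]-b[1]))
d=b[1]-b[0];yaw=np.arctan2(-d[0],d[1]);print('yaw',yaw)
h=cv2.cvtColor(w,cv2.COLOR_RGB2HSV);m=((h[...,0]<6)|(h[...,0]>174))&(h[...,1]>170)&(h[...,2]>120)
y,x=np.nonzero(m);z0=s['eef_pos'][2]-.054-.108
for zz in (z0+.023,):
    tb=onz(W,[[x.mean(),y.mean()]],zz)[0];print('tab',tb.round(4))
# rim: outer extremes left 225,right 536 row ~300 ; top 152
r=onz(W,[f(225,300),f(536,300),f(380,152)],z0+.027);print('rim',r.round(4)); c=(r[0]+r[1])/2;print('rim mid (x across)',c)
T=cam('top');tb2=onz(T,[(130+ (356+.5)/6-.5,130+(328+.5)/6-.5)],z0+.023);print('tab top view',tb2, 'underside',z0)
hy=(h[...,0]>18)&(h[...,0]<32)&(h[...,1]>150);yy,xx=np.nonzero(hy[150:260,200:300]);print('ball w',xx.min()+200,xx.max()+200,yy.min()+150)
print('ball',onz(W,[((xx.min()+xx.max())/2+200,f(0,314)[1])],z0+.008+.022))
S=cam('scene');sc=np.load('pics/s12.npy');hs=cv2.cvtColor(sc,cv2.COLOR_RGB2HSV)
def comp(hsv,lo,hi):
    m=cv2.inRange(hsv,lo,hi);n,l,st,ce=cv2.connectedComponentsWithStats(m);return [(ce[i].round(1),st[i][:5]) for i in range(1,n) if st[i][4]>15]
print(comp(hs[230:270,205:250],(15,140,60),(32,255,255)))
E
```

```text
door bottom corners [[0.6538 0.0721 0.014 ]
 [0.6312 0.303  0.014 ]] mid [0.64252284 0.18752387 0.014     ] len 0.231999691061197
yaw 0.09746001463347256
tab [0.5888 0.1831 0.0631]
rim [[0.5783 0.1751 0.0671]
 [0.4305 0.1619 0.0671]
 [0.5107 0.1012 0.0671]]
rim mid (x across) [0.50438974 0.16851611 0.06711235]
tab top view [[0.58972558 0.18013315 0.06311235]] underside 0.04011234871129808
ball w 223 283 182
ball [[0.50425156 0.17449574 0.07011235]]
[(array([19.1, 16.5]), array([ 12,   9,  15,  16, 185], dtype=int32))]
```

Emit:
drive_tool(
  moves=[
    [0,0,0,0,0,0],
    [0,0,0,0,0,0],
    [0,0,0,0,0,0],
    [0,0,0,0,0,0],
    [0,0,0,0,0,0],
    [0,0,0,0,0,0],
    [0,0,0,0,0,0],
    [0,0,0,0,0,0],
  ],
)

```text
time_s: 19.7
eef_pos: [0.5044, 0.1768, 0.2023]
eef_rot: [0.738, -0.675, -0.0, -0.0]
wrist_force: [0.3, 0.1, -4.0]
grip_width: 0.0153
```

```bash
python3 - <<'E'
from h import *
print(pose());print(np.abs(sensors.state()['dq']).max())
a=np.load('pics/top0.npy').astype(int);b=np.load('pics/t12.npy').astype(int)
d=cv2.blur(np.abs(a-b).max(2).astype(np.float32),(3,3))>35
print('changed px right of 255, rows 110-235:',d[110:235,325:400].sum(), 'blue',d[140:195,255:320].sum(),'left',d[130:240,40:125].sum())
im=capture('scene');save('s13',im,1.5)
E
```

```text
(19.7, array([0.5044, 0.1768, 0.2023]), 1.6605, array([ 4.e-04,  8.e-04, -1.e+00]), array([ 0.27,  0.06, -4.03]), 0.0153, array([ 0.63,  0.28, -0.12, -0.  , -1.17, -0.54]))
0.0013453476619819593
changed px right of 255, rows 110-235: 0 blue 0 left 1305
```

View pics/s13.png

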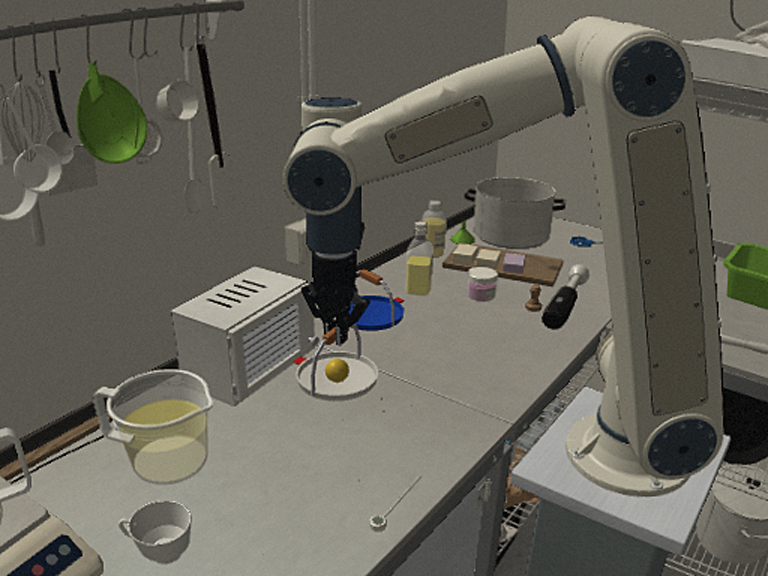

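The scene view shows the door shut, the dish held level with the ball at (337,370) and the tab at (300,360) facing the louvres. The bottle, pot, stamp, blue dish, jug and cup are where they started. I'll hand in now.

```bash
python3 -c "
from h import *
print(ticket.hand_in());print(pose())"
```

```text
the job is handed in; nothing more can be done
None
the job is handed in; nothing more can be done
```

The door is shut, and the dish is held in front of it with the red tab pointing at the louvres. I handed the job in at about 20 s of the 64 s allowed; no verdict is reported.

- **Door:** I pushed it with closed fingers. Resistance rose to about 2 N at the catch and dropped as it snapped in, then the fingers met the hard stop at about 15 N. The later pictures all show it shut.
- **Dish:** I picked it up by its grip with 60 N, lifted it about 4 cm, carried it across with gentle ramps and turned it 1.42 rad.
- **Last checks:**

| Check | Result |
|---|---|
| Underside above the bench | about 40 mm |
| Distance from dish middle to door face | about 139 mm |
| Sideways offset from the door's middle | under 3 mm |
| Tool tilt | under 0.1° |
| Ball | in the middle |
| Arm | still |

- **Disagreements:**
  - The tab's heading read 0.07–0.08 rad and the cabinet's 0.09–0.10, about 1° apart.
  - The louvre panel's middle measured about 1 cm left of the door's middle. I centred on the door, as the task asked.
- **Other things:** The top view showed no change around the oil bottle, mica pot or blue dish, or in the part of the bench I compared. It did show changes at the left, which I took to be the arm in view. The scene view shows the soap stamp, the jug and the cup where they started.

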